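Weigh a lopsided drive module on a small balance pan

TASK

Weigh the long drive module: with small, careful trial lifts, never letting it tip more than 30 degrees, slide its carrying handle along the rail until the module hangs within 8 degrees of level from it. Lift it level by that handle until its underside is more than 30 mm higher than the balance's pan and hold it there for a moment. Then set it down gently on the small pan of the laboratory balance, so that it lies steady and level on the pan alone once you let go, and leave the other things on the bench where they are.

Things in the scene. Friction and masses are not known exactly. Their poses are not given: they have to be found in the camera images.
- module_mid (a point): Middle of the drive module, half-way up its shell: closed grey box 210 long (x) x 44 wide (y) x 42 high (z), lying flat on a rubber foot 200 x 36, underside 22 mm below. A steel pulley sticks out 18 mm at its +x end, a black plug block 10 mm at its -x end. Weighs 0.63 to 0.85 kg. A heavy motor is hidden inside: it balances anywhere within 60 mm either side of the middle, about 18 mm above the underside.
- grip (a point): Centre of the handle's black grip block: 40 mm along the module's x, 18 mm wide along its y, 34 high; 97 mm above the module's underside when upright. Axes as the module's when upright.
- pin (a point): Hinge pin of the handle, along the module's y, 35 mm below the grip's centre and 62 mm above the module's underside, in a steel carriage (30 x 32 mm) on the rail along the module's top. The handle swings freely on it, up to 0.7 rad either way, and stands upright by slight friction; lifted by it, the module swings until its balance point is below the pin.
- carriage (a joint): Where the handle's carriage stands along the module's rail, in m: 0 at the middle, from -0.08 to +0.08, growing towards the pulley (+x) end. It slides stiffly, about 2.5 N, and stays where left; push it along by the gripped handle while the module lies on the bench. It would slip by itself if the module hung at more than about 18 degrees.
- pan_top (a point): Centre of the upper face of the balance's steel pan, a square of 60 x 60 mm, 80 mm above the bench, on a thin stem. The white balance under it is fixed, 170 (its x) x 180 (y) mm and 48 high, the pan over its middle; its display faces its -x side.
- tip_rack: Bystander: black rack of pipette tips, 128 x 88, 52 high; origin under its centre.
- jar: Bystander: closed jar, 54 across, 58 high; origin under its centre.
- microplate: Bystander: clear well plate, 127 x 85, 15 high; origin under its centre.
- bottle: Bystander: bottle, 56 across, 115 high; origin under its centre.
- beaker: Bystander: glass beaker, 70 across, 90 high; origin under its centre.
- timer: Bystander: small grey timer, 60 x 60, 22 high; origin under its centre.
- driver: Bystander: screwdriver lying flat, 170 long; origin under its middle.
Mind the look-alikes: they are no part of the job. Leave any orange look-alike of the part that bears module_mid alone.

How it is judged (in metres and radians):
On the way:
1. the module hangs from the gripped handle, near level (within 8 degrees), its underside more than 30 mm above the pan's face, for 0.4 s (height (world z) of module_mid above 0.132 m and angle between module_mid's own z axis and vertical below 0.14 rad and distance between the grasp point and grip below 0.03 m and contact force between module and balance below 0.1 N), for 0.4 s.
At the end, for the whole second after the job is handed in: the module lies on the pan, its whole weight there, level within 3.4 degrees, its middle 18 to 27 mm above the pan's face, released and at rest (angle between module_mid's own z axis and vertical below 0.06 rad and z of module_mid in the frame of pan_top between 0.018 and 0.027 m and contact force between module and pan above 4 N and contact force between the fingers and module below 0.1 N and linear speed of module below 0.02 m/s and angular speed of module below 0.1 rad/s); the robot touches nothing.
It fails at once if the module tips more than 30 degrees (angle between module_mid's own z axis and vertical above 0.52 rad).
It fails at once if the module is dropped or pressed on the balance (more than 45 N) (contact force between module and balance above 45 N).
It fails at once if a bystander is moved by more than 25 mm (distance of any of tip_rack, jar, microplate, bottle, beaker, timer, driver from where it was at the start of the episode above 0.025 m).
It fails at once if an upright bystander is knocked over (angle between any of tip_rack, jar, microplate, bottle, beaker's own z axis and vertical above 0.5 rad).
It also fails if it takes over 72 s, if anything falls off the work surface, if the arm or the gripper's body presses on something with over 40 N, if the wrist force passes 120 N, or if a joint passes its speed limit or range.

ROBOT

A 6-joint arm with a two-finger parallel gripper is mounted at the origin on the work surface. World frame = base frame: x ahead of the robot, y to its left, z up, the work surface at z = 0. Lengths are in mm, angles in rad, forces in N, time in s.
With the tool pointing down it reaches from about 300 to 775 mm from the base axis. Payload 14.6 kg.
Tool frame: the origin (TCP) lies on the centre line of the jaws, within the pads' length; the fingertips stand 19 mm ahead of it and the grasp point (between the pads) is the TCP (bot.tip_reach is the distance from the TCP to the fingertips, in mm); y points along the fingers, x is the direction in which the jaws open and shut, and the axes are right-handed (so a half turn about y gives the same grasp; the last joint's range is limited). The gripper opens to 85 mm and grips with 20 to 120 N. Pads are 22 mm wide; open, the fingers measure 114 mm over their backs; the gripper's body (76 mm by 85 mm) begins 54 mm behind the grasp point. The pads swing forward as they close: fully open they stand 13 mm farther back than shut.
Start: joints at [1.089, 0.3, 1.521, -0, 1.321, -0.067], TCP at [221.65, 503.35, 250.281] pointing down, gripper open.
Joint ranges: [-3.03, 3.03], [-0.79, 2.21], [0.23, 2.52], [-1.04, 4.18], [0, 3.07], [-2.55, 2.55]. Speed limits (rad/s): [2.22, 2.22, 2.57, 3.14, 3.14, 3.14].

INTERFACE

Orientations are given as a unit quaternion [w, x, y, z].
In Python, from rig import bot gives the robot as it stands. Calls block until the motion is done:
- bot.move_to(position, orientation): joint-space move of the TCP to a pose.
- bot.servo_line(position, attitude=None, speed=150, until_force=None): straight line of the TCP; attitude=None keeps the orientation; speed is the mean speed in mm/s. With until_force (N) it stops when the force on the tool has changed by that much, and returns True; else False.
- bot.move_joints(angles): joint-space move.
- bot.move_gripper(opening, grip_force=None): finger opening in mm; grip_force is the grip in N (None keeps the last); returns when the fingers have stopped.
- bot.dwell(seconds).
- bot.ik(position, orientation): joint angles nearest the present ones, or None.
- bot.read_state(): the state.
- bot.read_camera(name): name is "side" or "top"; returns a dict with "image" (420x560x3 uint8, blue, green, red), "depth" (420x560 float32, mm along the optical axis (not along the pixel's ray), 0 where there is no reading), "fovy" (degrees; the focal length in pixels is half the picture's height over the tangent of half this angle, whatever the lens; pixels are square), "cx", "cy" (the principal point, pixels), "eye" and "attitude" of the camera in the world. Camera axes: x right, y down, z forward; pixel columns grow to the right and rows downward; lengths in mm; the calibration is good to about 2 mm. A picture is of the moment at which its call begins.
A pose or a line that the arm cannot do raises bot.MotionError and nothing moves.
- bot.finish_job(): hands the job in, once; it reports no verdict.
The state is a dict: "clock": time; "joint_positions": joint angles; "qvel": joint speeds; "effort": joint torques, N m; "ee_pos": TCP position; "tool_rot": TCP orientation; "ft_force": force on the tool from outside, world axes, zero at the start; "moment": the same for the moment, N m; "grip_width": finger opening in mm.
Only numpy, scipy, OpenCV 4.12 (cv2) and the standard library are available. Lean on these libraries where they do the work, as an engineer would, in place of code of your own. Each camera call takes 0.05 s, during which the arm holds its last target.

## Working session

There is one attempt and no reset: what is moved stays moved. The work goes in short steps, each a Python script; the robot and the scene stay as the last script left them, time stands still between calls to the robot, and variables do not carry over. Pictures are saved under pics/ and viewed, and the job is handed in when it is done.

```bash
ls; mkdir -p pics; python3 - <<'E'
from rig import bot
import cv2,numpy as np
for n in("side","top"):
    c=bot.read_camera(n); cv2.imwrite(f"pics/{n}0.png",c["image"]); np.savez(f"pics/{n}0.npz",**{k:np.array(v) for k,v in c.items()})
    print(n,c["fovy"],c["cx"],c["cy"],c["eye"],c["attitude"],(c["depth"]>0).mean())
s=bot.read_state();print(s)
E
```

```text
pics
side 47.39804862590898 283.93341773072495 204.95387354815804 [  192.17762995 -1020.13752369   657.87830788] [-0.5005608   0.85190531 -0.13178884  0.07954824] 0.9959268707482993
top 53.47786888831543 287.05779679751384 212.45115712365077 [ 426.55582185  -34.35213642 1150.53478968] [ 0.02185907 -0.70472767  0.70882082 -0.02131054] 0.9959056122448979
{'clock': 0.1, 'joint_positions': array([ 1.08938018e+00,  3.00406251e-01,  1.52151079e+00,  5.01872274e-06,
        1.32070125e+00, -6.66083732e-02]), 'qvel': array([ 0.00072749, -0.0002511 , -0.00290585,  0.00167727,  0.00037577,
        0.00114613]), 'effort': array([ 2.43049653e-03, -5.44377351e+01, -3.62368655e+01,  2.65715965e-05,
        3.07194350e-03,  2.95611471e-05]), 'ee_pos': array([221.57684871, 503.18793627, 249.78661119]), 'tool_rot': array([-0.59206866,  0.59242059,  0.38600685, -0.38664099]), 'ft_force': array([ 0.90430005, -0.02852194,  0.75903955]), 'moment': array([ 0.0378239 , -0.00090268,  0.03073164]), 'grip_width': 85.20411994006855}
```

View pics/side0.png

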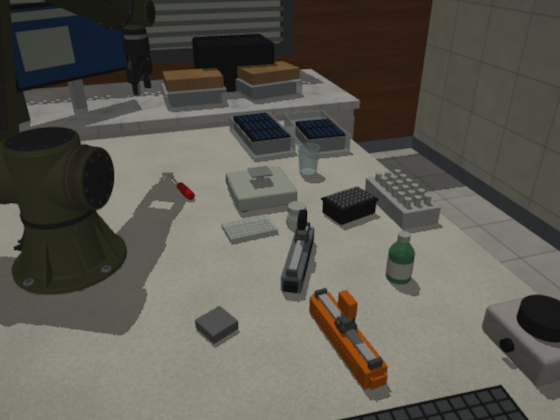

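View pics/top0.png

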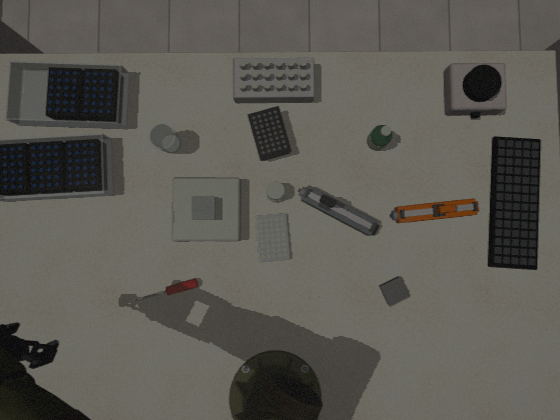

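Two candidates appear in the top view: a grey module at about (340,210) and an orange look-alike at about (435,210). The grey box with the black grip fits the description. I'll enlarge it to confirm and measure.

```bash
cat > h.py <<'E'
from rig import bot
import numpy as np,cv2
from scipy.spatial.transform import Rotation as R
def rot(q): return R.from_quat(np.roll(q,-1))
def load(f): 
    d=np.load(f); return {k:d[k] for k in d}
def snap(n,tag):
    c=bot.read_camera(n); cv2.imwrite(f"pics/{n}{tag}.png",c["image"]); np.savez(f"pics/{n}{tag}.npz",**{k:np.array(v) for k,v in c.items()}); return c
def cloud(c):
    h,w=c["depth"].shape; f=h/2/np.tan(np.radians(c["fovy"])/2)
    v,u=np.mgrid[:h,:w]; z=c["depth"]
    p=np.stack([(u-c["cx"])/f*z,(v-c["cy"])/f*z,z],-1)
    return p@rot(c["attitude"]).as_matrix().T+c["eye"]
def ray(c,u,v,z):
    h=c["depth"].shape[0]; f=h/2/np.tan(np.radians(c["fovy"])/2)
    d=rot(c["attitude"]).as_matrix()@np.array([(u-c["cx"])/f,(v-c["cy"])/f,1]); e=np.array(c["eye"])
    return e+d*(z-e[2])/d[2]
E
python3 - <<'E'
from h import *
t=load("pics/top0.npz");s=load("pics/side0.npz")
a=cv2.resize(t["image"][170:250,285:395],None,fx=7,fy=7,interpolation=2); b=cv2.resize(s["image"][195:300,265:335],None,fx=5.3,fy=5.3,interpolation=2)
a=np.clip(a.astype(int)*2,0,255).astype(np.uint8);b=np.clip(b.astype(int)*2,0,255).astype(np.uint8)
cv2.imwrite("pics/ct.png",a);cv2.imwrite("pics/cs.png",b)
for n,c in(("top",t),("side",s)):
    P=cloud(c); print(n)
    for nm,lo,hi in(("pan70-95",(150,0),(400,0)),):pass
    np.save(f"pics/{n}P.npy",P)
P=cloud(t)
for nm,(u,v) in dict(pan=(203,207),bal=(220,230),table=(250,330),modA=(372,228),modB=(345,215),grip=(328,200),jar=(276,190),plate=(272,237),timer=(395,290),bottle=(385,132),orange=(435,210)).items(): print(nm,P[v,u].round(1))
E
```

```text
top
side
pan [507.4 182.8  79.6]
bal [448.5 144.   47.3]
table [177.   69.   -1.3]
modA [ 451.3 -256.4   55.7]
modB [ 486.2 -186.9   49.3]
grip [ 520.6 -136.3  112.1]
jar [552.7  -4.9  58.6]
plate [429.3   7.7  14.9]
timer [ 285.7 -321.6   23.3]
bottle [ 692.1 -282.2  112.3]
orange [ 497.7 -423.3   54.9]
```

```bash
sleep 1; ls pics
```

```text
cs.png
ct.png
side0.npz
side0.png
sideP.npy
top0.npz
top0.png
topP.npy
```

View pics/ct.png

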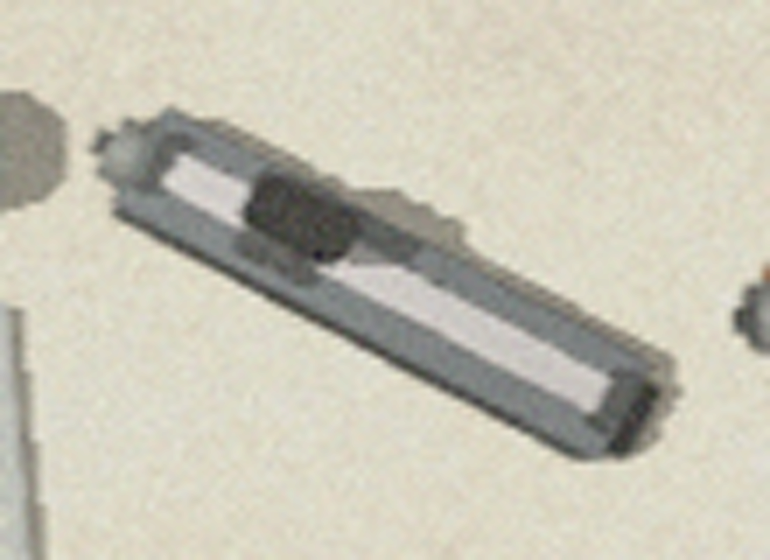

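View pics/cs.png

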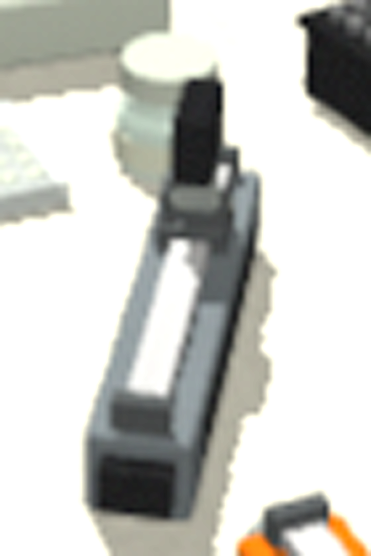

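The crops confirm the grey module. The pulley is at its upper-left end (top image about (301,190)), the black plug is at about (375,230), and the black grip is at about (328,200). The orange unit is left alone. Next I'll fit the poses from the point clouds of both views.

```bash
python3 - <<'E'
from h import *
t=load("pics/top0.npz");s=load("pics/side0.npz")
Ps={}
for n,c in(("top",t),("side",s)):
    P=cloud(c); Ps[n]=P
    hsv=cv2.cvtColor(c["image"],cv2.COLOR_BGR2HSV)
    X=P.reshape(-1,3); sat=hsv[...,1].ravel()
    m=(X[:,0]>380)&(X[:,0]<620)&(X[:,1]>-310)&(X[:,1]<-45)
    sh=X[m&(X[:,2]>36)&(X[:,2]<49)&(X[:,1]>-300)]
    r=cv2.minAreaRect(sh[:,:2].astype(np.float32)); print(n,"shell top",r,np.median(sh[:,2]),len(sh))
    g=X[m&(X[:,2]>90)&(X[:,2]<125)]
    g2=X[m&(X[:,2]>108)&(X[:,2]<120)]
    print(n,"grip",cv2.minAreaRect(g2[:,:2].astype(np.float32)),g2.mean(0),len(g2),np.percentile(g[:,2],[2,98]))
    p=X[(X[:,2]>70)&(X[:,2]<88)&(abs(X[:,0]-510)<60)&(abs(X[:,1]-183)<60)]
    print(n,"pan",cv2.minAreaRect(p[:,:2].astype(np.float32)),p.mean(0),len(p))
    b=X[(X[:,2]>40)&(X[:,2]<55)&(abs(X[:,0]-510)<120)&(abs(X[:,1]-183)<120)]
    print(n,"bal",cv2.minAreaRect(b[:,:2].astype(np.float32)),np.median(b[:,2]))
    j=X[(X[:,2]>50)&(X[:,2]<70)&(abs(X[:,0]-550)<40)&(abs(X[:,1]+5)<45)]
    print(n,"jar",cv2.minEnclosingCircle(j[:,:2].astype(np.float32)),np.median(j[:,2]))
    bk=X[(X[:,2]>30)&(X[:,2]<100)&(X[:,0]>560)&(abs(X[:,0]-650)<90)&(abs(X[:,1]-270)<70)]
    print(n,"beaker",bk.mean(0) if len(bk) else 0,len(bk),bk.min(0),bk.max(0))
E
```

```text
top shell top ((501.1529235839844, -171.52935791015625), (226.92579650878906, 44.36769485473633), 61.86994934082031) 41.90797696745574 846
top grip ((519.049560546875, -137.48243713378906), (39.34960174560547, 17.859203338623047), 62.38340377807617) [ 519.09506506 -137.29575896  113.52626565] 114 [ 95.5660046  117.02969812]
top pan ((504.8730163574219, 181.7692413330078), (60.52191925048828, 57.39244842529297), 89.82649230957031) [504.90993966 181.53007137  80.42854548] 548
top bal ((503.78973388671875, 182.217529296875), (181.1013946533203, 168.2233428955078), 89.67333984375) 48.29659193259886
top jar ((553.1754760742188, -3.981326103210449), 24.032377243041992) 57.99831466914941
top beaker [650.78474211 270.70933555  61.35690942] 796 [560.23223025 200.02063149  30.14289795] [725.40850729 321.59899264  96.20294122]
side shell top ((496.07452392578125, -178.045654296875), (212.9412078857422, 44.39159393310547), 61.67782974243164) 43.08291369419362 611
side grip ((517.9127197265625, -139.10862731933594), (41.70361328125, 17.008848190307617), 62.38337707519531) [ 516.34032843 -142.50958948  113.90111659] 91 [ 91.61414191 116.38382236]
side pan ((503.2502746582031, 181.6611785888672), (60.490177154541016, 64.79395294189453), 0.04696562513709068) [502.6200965  177.22849428  80.65763309] 219
side bal ((501.6697998046875, 179.37966918945312), (183.3618621826172, 171.0722198486328), 89.76763153076172) 49.0820144156869
side jar ((551.63330078125, -5.329358100891113), 25.253128051757812) 58.947504759102685
side beaker [669.39007078 269.48192149  65.06112808] 571 [560.06443461 200.18018672  30.25184386] [725.02353934 323.33389123  93.41936215]
```

```bash
cat >> h.py <<'E'
YAW=np.radians(62.0)
def down(yaw,s=1):
    # tool y down, tool x = s * module y
    x=s*np.array([-np.sin(yaw),np.cos(yaw),0]); y=np.array([0,0,-1.]); z=np.cross(x,y)
    return np.roll(R.from_matrix(np.stack([x,y,z],1)).as_quat(),1)
def st(m=""):
    s=bot.read_state(); print(m,"t%.1f"%s["clock"],"p",np.array(s["ee_pos"]).round(1),"F",np.array(s["ft_force"]).round(2),"M",np.array(s["moment"]).round(3),"w%.1f"%s["grip_width"]); return s
E
python3 - <<'E'
from h import *
for s in(1,-1):
    for p,y in(((518.5,-138,150),62),((503,181,200),62),((503,181,200),90),((503,181,200),100)):
        q=bot.ik(p,down(np.radians(y),s)); print(s,p,y,None if q is None else np.round(q,2))
E
```

```text
1 (518.5, -138, 150) 62 None
1 (503, 181, 200) 62 [ 0.28  0.31  1.63 -0.    1.2  -2.38]
1 (503, 181, 200) 90 None
1 (503, 181, 200) 100 None
-1 (518.5, -138, 150) 62 [-0.33  0.38  1.67  0.    1.1   0.16]
-1 (503, 181, 200) 62 [0.28 0.31 1.63 0.   1.2  0.77]
-1 (503, 181, 200) 90 [ 0.28  0.31  1.63 -0.    1.2   0.28]
-1 (503, 181, 200) 100 [ 0.28  0.31  1.63 -0.    1.2   0.1 ]
```

```bash
python3 - <<'E'
from h import *
q=down(YAW,-1)
bot.move_to([518.5,-138,170],q); st("above")
bot.move_gripper(60)
print(bot.servo_line([518.5,-138,101],speed=80,until_force=8)); bot.dwell(0.2); st("down")
bot.move_gripper(5,grip_force=50); bot.dwell(.2); st("grip")
snap("side",1);snap("top",1)
E
python3 - <<'E'
from h import *
a=cv2.imread("pics/side1.png")[150:310,230:370];b=cv2.imread("pics/top1.png")[150:260,260:400]
f=lambda i:cv2.resize(cv2.convertScaleAbs(i,alpha=2),(400,int(400*i.shape[0]/i.shape[1])),interpolation=2)
a,b=f(a),f(b);H=max(len(a),len(b));p=lambda i:cv2.copyMakeBorder(i,0,H-len(i),0,0,0)
cv2.imwrite("pics/c1.png",np.hstack([p(a),p(b)]))
E
```

```text
above t2.6 p [ 518.7 -137.3  170.1] F [-0.11  0.68  0.06] M [-0.021  0.023 -0.004] w85.6
False
down t4.2 p [ 518.7 -138.1  101.4] F [-1.69 -0.17 -0.05] M [ 0.026  0.066 -0.044] w59.7
grip t4.9 p [ 518.7 -138.1  101.2] F [ 1.27 -1.28  2.25] M [-0.225 -0.428 -0.101] w17.3
```

View pics/c1.png

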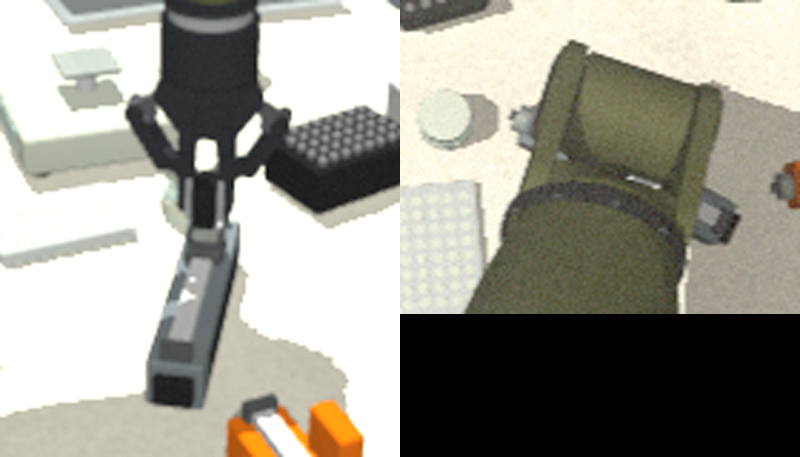

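The grip is held, centred in the jaws in the side view at about (205,200) of the left crop. Next comes a small trial lift with averaged force readings and a tilt check from the side cloud.

```bash
cat >> h.py <<'E'
def favg(n=12):
    F=[]
    for _ in range(n):
        s=bot.read_state(); F.append(np.r_[s["ft_force"],s["moment"]]); bot.dwell(0.04)
    return np.mean(F,0),np.std(F,0)/n**.5
def shell(c,h0,mid=(496.7,-178.5),yaw=YAW):
    """grey shell top seen by camera near height h0: slope along module axis (deg), pulley end up +"""
    X=cloud(c).reshape(-1,3); hsv=cv2.cvtColor(c["image"],cv2.COLOR_BGR2HSV).reshape(-1,3)
    d=X[:,:2]-np.array(mid); u=d@[np.cos(yaw),np.sin(yaw)]; v=d@[-np.sin(yaw),np.cos(yaw)]
    m=(abs(u)<102)&(abs(v)<21)&(abs(v)>8)&(abs(X[:,2]-h0)<35)
    u,z=u[m],X[m,2]
    k=np.ones(len(u),bool)
    if len(u)<30: print("few",len(u)); return
    # robust: RANSAC-like via iterative Theil
    best=None
    for sl in np.radians(np.arange(-20,20.1,.25)):
        r=z-np.tan(sl)*u
        hh,e=np.histogram(r,np.arange(h0-40,h0+40,2.)); i=np.convolve(hh,[1,1],'valid').argmax(); n=hh[i]+hh[i+1]
        if best is None or n>best[0]: best=(n,sl,e[i+1])
    n,sl,c0=best; k=abs(z-np.tan(sl)*u-c0)<3
    p=np.polyfit(u[k],z[k],1); print("slope deg %.2f mid z %.1f n %d urange %.0f..%.0f"%(np.degrees(np.arctan(p[0])),p[1],k.sum(),u[k].min(),u[k].max())); return p
E
python3 - <<'E'
from h import *
f0,e=favg(); print(f0.round(2),e.round(2))
shell(load("pics/side1.npz"),43); shell(load("pics/side0.npz"),43)
p=np.array(bot.read_state()["ee_pos"]); p=np.array([518.7,-138.1,101.4])
bot.servo_line(p+[0,0,8],speed=25); bot.dwell(.3)
f1,e=favg(); print((f1-f0).round(2),e.round(2)); st()
c=snap("side",2); shell(c,47); c=snap("top",2); shell(c,47)
E
```

```text
[ 2.44 -2.02  2.73 -0.33 -0.52 -0.06] [0.18 0.13 0.19 0.01 0.02 0.01]
slope deg 0.09 mid z 43.2 n 439 urange -102..101
slope deg 0.04 mid z 43.2 n 435 urange -102..102
[-2.69  2.05 -9.82  0.35  0.61  0.03] [0.16 0.09 0.15 0.01 0.01 0.01]
 t6.8 p [ 518.7 -138.1  109.4] F [ 0.17 -0.24 -6.6 ] M [ 0.039  0.103 -0.068] w17.1
slope deg 3.56 mid z 48.6 n 469 urange -100..99
slope deg 3.36 mid z 47.2 n 82 urange -96..101
```

The pulley end rises with Fz ≈ 7.0 N, so the balance point lies at +24..+47 mm. I'll set it down, slide the carriage to about +20 and trial-lift again to get the other pivot equation.

```bash
python3 - <<'E'
from h import *
ax=np.array([np.cos(YAW),np.sin(YAW),0]); p=np.array([518.7,-138.1,101.4])
bot.servo_line(p,speed=25); 
p2=p-26*ax
bot.servo_line(p2,speed=40); bot.dwell(.2); st("slid")
c=snap("side",3); shell(c,43)
bot.servo_line(p2+[0,0,8],speed=25); bot.dwell(.3)
f1,e=favg(); print(f1.round(2),e.round(2)); st()
c=snap("side",4); shell(c,47)
E
python3 - <<'E'
from h import *
I=[cv2.convertScaleAbs(cv2.imread(f"pics/side{k}.png")[150:310,230:370],alpha=2) for k in(1,3,4)]
cv2.imwrite("pics/c2.png",cv2.resize(np.hstack(I),(798,304),interpolation=2))
E
```

```text
slid t8.3 p [ 506.5 -160.9  101.4] F [-0.41 -0.23 -7.28] M [-0.081  0.083 -0.052] w17.3
slope deg -0.07 mid z 43.2 n 397 urange -102..83
[ 0.5   0.73 -6.73  0.1  -0.11  0.02] [0.15 0.1  0.14 0.01 0.01 0.01]
 t9.6 p [ 506.5 -161.1  109.4] F [ 0.71  0.31 -6.05] M [ 0.153 -0.11   0.014] w17.1
slope deg 3.43 mid z 50.2 n 422 urange -102..82
```

View pics/c2.png

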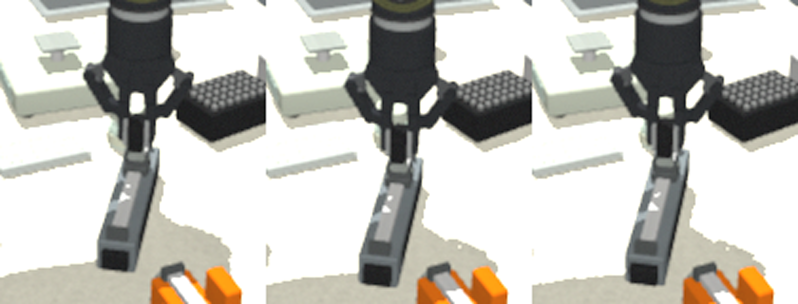

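The module travelled along with the handle (plug end moved in the crops, Fz still −7 N), because it wasn't unloaded onto its foot. I'll set it down with a light downward press and then slide.

```bash
python3 - <<'E'
from h import *
ax=np.array([np.cos(YAW),np.sin(YAW),0])
p=np.array([506.5,-161.0,109.4])
print(bot.servo_line([p[0],p[1],102],speed=25)); st()
print(bot.servo_line([p[0],p[1],97],speed=8,until_force=13)); bot.dwell(.1); s=st("pressed")
z=s["ee_pos"][2]
f,_=favg(5);print(f.round(2))
c=snap("side",5)
bot.servo_line(np.array([p[0],p[1],z])-10*ax,speed=30); bot.dwell(.1); st("slid10")
f,_=favg(5);print(f.round(2))
c=snap("side",6)
E
python3 - <<'E'
from h import *
I=[cv2.convertScaleAbs(cv2.imread(f"pics/side{k}.png")[195:305,260:340],alpha=2) for k in(5,6)]
cv2.imwrite("pics/c3.png",cv2.resize(np.hstack(I),(798,548),interpolation=2))
E
```

```text
False
 t10.1 p [ 506.3 -161.1  101.8] F [ 0.23 -0.17 -7.57] M [-0.026  0.007  0.029] w17.8
True
pressed t10.6 p [ 506.7 -161.   101.1] F [-1.21  0.54  5.74] M [ 0.153  0.349 -0.066] w17.3
[-1.63  0.39  5.87  0.15  0.37 -0.02]
slid10 t11.4 p [ 501.8 -170.2  101.2] F [-0.49 -2.75 -0.39] M [-0.529  0.082 -0.01 ] w17.6
[ 0.21 -2.76 -0.37 -0.53  0.05 -0.02]
```

View pics/c3.png

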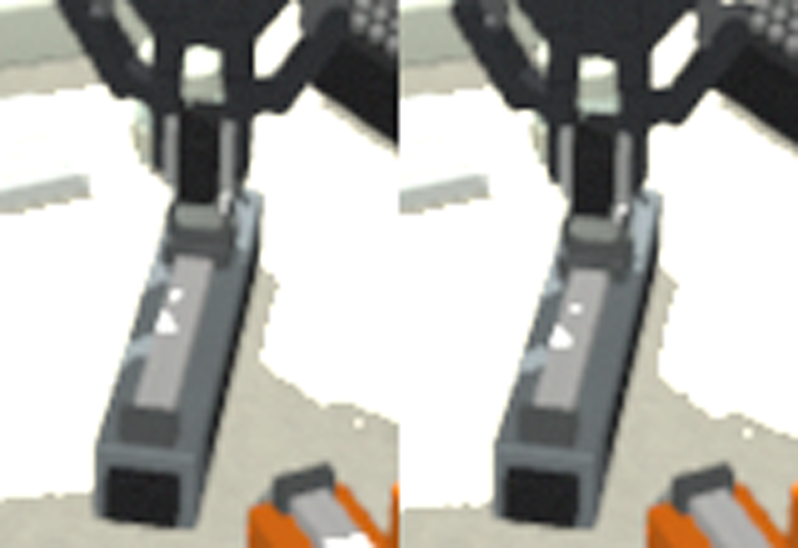

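The carriage slid 10 mm while the module stayed (plug end and lower shell are at the same pixels in both crops). Next I'll slide about 13 mm more to bracket the balance point, then do a trial lift.

```bash
python3 - <<'E'
from h import *
ax=np.array([np.cos(YAW),np.sin(YAW),0])
p=np.array([506.5,-161.0,100.9])-10*ax
bot.servo_line(p,speed=10)
p=p-13*ax
bot.servo_line(p,speed=30); bot.dwell(.1); st("slid")
c=snap("side",7); shell(c,43,mid=(484.5,-201.5)); 
p[2]=101.3+6
bot.servo_line(p,speed=25); bot.dwell(.3)
f1,e=favg(); print(f1.round(2)); st()
c=snap("side",8); shell(c,47,mid=(484.5,-201.5))
E
```

```text
slid t12.6 p [ 495.6 -181.8  101.1] F [ 0.04 -2.27  5.15] M [-0.375  0.046 -0.009] w17.0
slope deg 0.13 mid z 43.1 n 434 urange -102..101
[-0.03  0.07 -7.31  0.01  0.    0.  ]
 t13.9 p [ 495.7 -181.3  107.3] F [ 0.3   0.17 -7.8 ] M [0.    0.008 0.054] w17.6
slope deg -4.23 mid z 50.9 n 396 urange -102..101
```

W ≈ 7.84 N and the balance point ≈ +28 mm (carriage now at +22.9, plug end up). I'll set it down, slide +5.5 mm and test.

```bash
python3 - <<'E'
from h import *
ax=np.array([np.cos(YAW),np.sin(YAW),0])
p=np.array([495.6,-181.6,102.0])
bot.servo_line(p,speed=20)
print(bot.servo_line([p[0],p[1],97],speed=8,until_force=13)); s=st("pressed")
p[2]=s["ee_pos"][2]-.1
p=p+5.5*ax
bot.servo_line(p,speed=15); bot.dwell(.1); st("slid")
p[2]=101.3+8
bot.servo_line(p,speed=20); bot.dwell(.4)
c=snap("side",9); shell(c,47,mid=(484.5,-201.5))
p[2]=101.3+16
bot.servo_line(p,speed=20); bot.dwell(.4)
f1,e=favg(); print(f1.round(2)); st()
c=snap("side",10); shell(c,56,mid=(484.5,-201.5))
E
python3 - <<'E'
from h import *
I=[cv2.convertScaleAbs(cv2.imread(f"pics/side{k}.png")[195:305,260:340],alpha=2) for k in(9,10)]
cv2.imwrite("pics/c4.png",cv2.resize(np.hstack(I),(798,548),interpolation=2))
E
```

```text
True
pressed t14.7 p [ 495.7 -181.8  101.1] F [-1.48 -0.28  6.63] M [ 0.132  0.419 -0.002] w17.5
slid t15.3 p [ 498.4 -176.7  101.1] F [1.46 0.17 1.03] M [ 0.054 -0.165  0.008] w17.5
slope deg -0.32 mid z 51.0 n 439 urange -102..101
[ 0.25  0.07 -7.92 -0.02 -0.01 -0.  ]
 t17.8 p [ 498.2 -176.7  117.3] F [-0.51  0.52 -7.36] M [0.015 0.044 0.002] w17.3
slope deg -0.15 mid z 59.5 n 431 urange -101..102
```

View pics/c4.png

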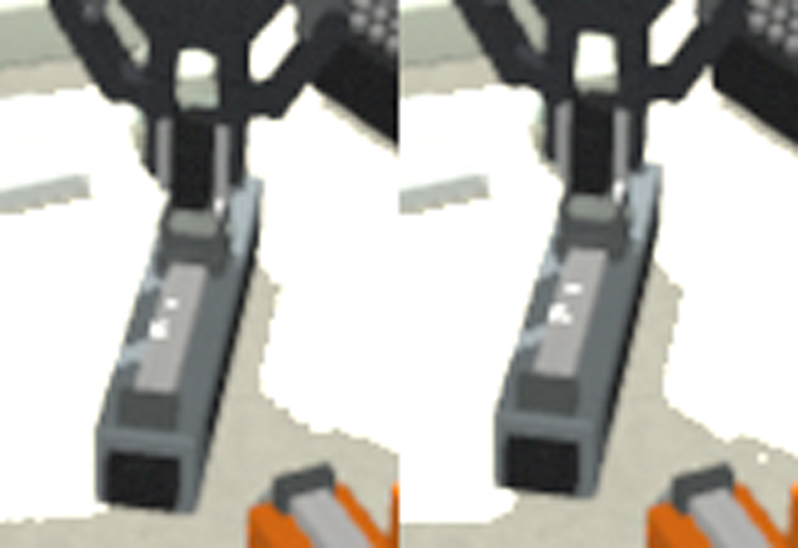

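It hangs free and level (slope −0.2°, Fz ≈ −7.9 N). Now I'll lift, hold, and carry it over the pan.

```bash
python3 - <<'E'
from h import *
bot.servo_line([498.4,-176.7,235],speed=60); bot.dwell(.8); st("high")
c=snap("side",11); shell(c,175,mid=(484.5,-201.5))
bot.servo_line([503.8,181.3,235],attitude=down(np.pi/2,-1),speed=70); bot.dwell(.8); st("over")
c=snap("side",12); shell(c,175,mid=(503.8,181.3-28.4),yaw=np.pi/2); snap("top",12)
E
python3 - <<'E'
from h import *
I=[cv2.convertScaleAbs(cv2.imread(f"pics/{k}.png"),alpha=2) for k in("side12","top12")]
cv2.imwrite("pics/c5.png",cv2.resize(np.hstack(I),(800,300),interpolation=3))
cv2.imwrite("pics/c6.png",cv2.resize(I[0][90:240,170:370],(800,600),interpolation=2))
E
```

```text
high t20.8 p [ 498.4 -176.7  235. ] F [ 0.29 -0.03 -7.59] M [-0.023 -0.009  0.005] w17.3
slope deg -0.19 mid z 176.9 n 419 urange -101..102
over t26.9 p [503.8 181.3 235. ] F [ 0.32 -0.29 -7.85] M [ 0.006  0.013 -0.012] w17.0
slope deg -0.32 mid z 177.1 n 180 urange -100..101
```

View pics/c5.png

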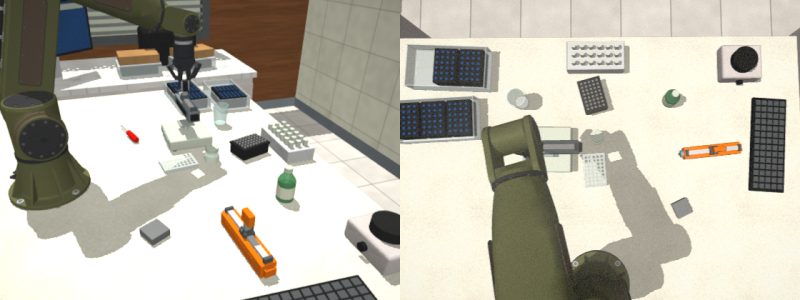

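View pics/c6.png

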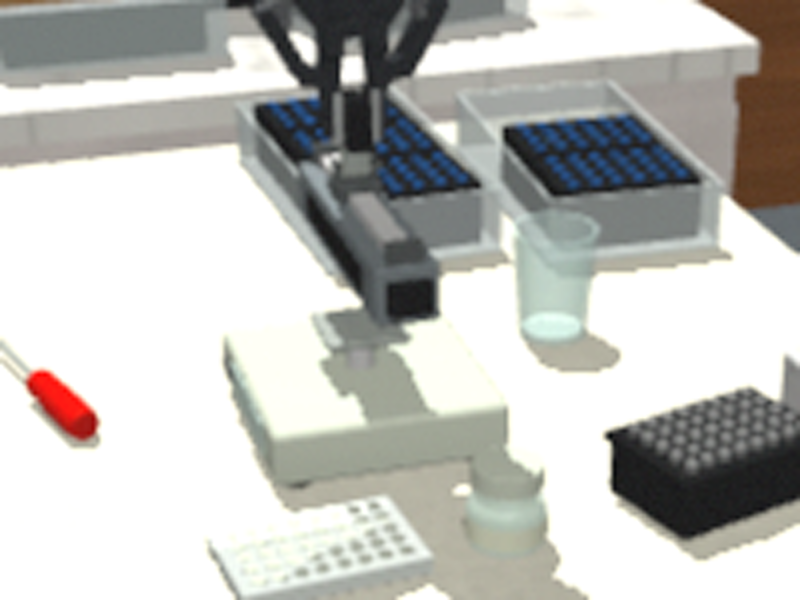

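The module hangs level over the pan (pan in the crop at about (360,330), module above it). I'll check the tray clearance, then lower gently.

```bash
python3 - <<'E'
from h import *
P=np.load("pics/topP.npy"); X=P.reshape(-1,3)
m=(X[:,2]>60)&(X[:,2]<300)&(abs(X[:,0]-504)<45)&(X[:,1]>225)&(X[:,1]<420); print("obst",m.sum(), X[m].min(0) if m.any() else "")
bot.servo_line([503.8,181.3,187],speed=40); bot.dwell(.6)
c=snap("side",13); shell(c,129,mid=(503.8,152.9),yaw=np.pi/2)
print(bot.servo_line([503.8,181.3,177],speed=6,until_force=6)); bot.dwell(.3); s=st("contact")
f,_=favg();print(f.round(2))
c=snap("side",14); shell(c,123,mid=(503.8,152.9),yaw=np.pi/2)
E
python3 - <<'E'
from h import *
I=cv2.convertScaleAbs(cv2.imread(f"pics/side14.png"),alpha=2)
cv2.imwrite("pics/c7.png",cv2.resize(I[90:240,170:370],(800,600),interpolation=2))
E
```

```text
obst 0 
slope deg -0.47 mid z 129.3 n 178 urange -102..98
True
contact t30.3 p [503.9 181.2 181.1] F [-0.47 -1.04  6.37] M [-0.14   0.03   0.064] w17.3
[ 0.11 -0.82  6.88 -0.12  0.02  0.01]
slope deg 0.23 mid z 123.3 n 177 urange -102..101
```

View pics/c7.png

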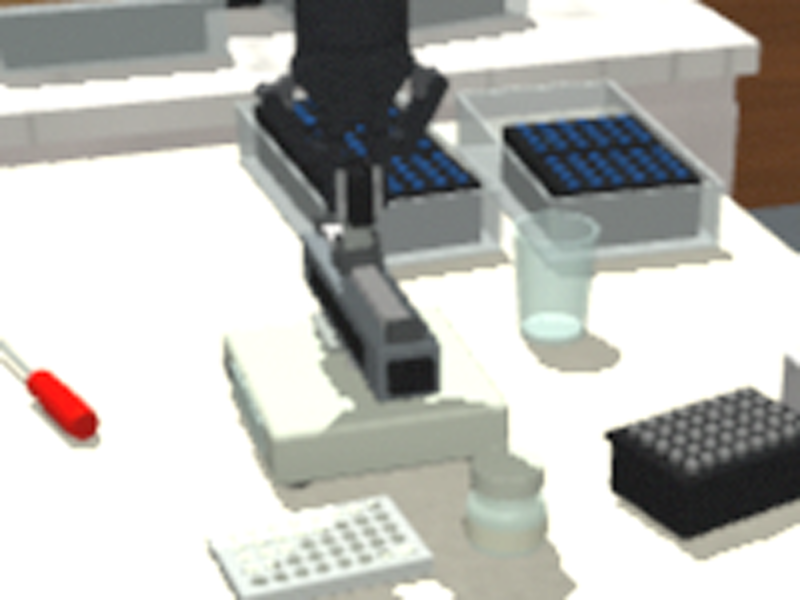

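The module rests level on the pan with a light press of about 7 N. I'll relieve the press, open and retreat upward.

```bash
python3 - <<'E'
from h import *
p=bot.read_state()["ee_pos"]
bot.servo_line([503.8,181.3,p[2]+.3],speed=3); f,_=favg(6);print(f.round(2))
bot.move_gripper(45); bot.dwell(.3); st("open")
c=snap("side",15); shell(c,123,mid=(503.8,152.9),yaw=np.pi/2)
bot.servo_line([503.8,181.3,260],speed=60); bot.move_to([300,400,350],down(np.pi/2,-1)); bot.dwell(.5); st("away")
c=snap("side",16); shell(c,123,mid=(503.8,152.9),yaw=np.pi/2)
c=snap("top",16); shell(c,123,mid=(503.8,152.9),yaw=np.pi/2)
E
python3 - <<'E'
from h import *
I=cv2.convertScaleAbs(cv2.imread(f"pics/side16.png"),alpha=2)
cv2.imwrite("pics/c8.png",np.hstack([cv2.resize(I[120:240,170:330],(480,360),interpolation=2),cv2.resize(cv2.convertScaleAbs(cv2.imread("pics/top16.png"),alpha=2)[100:260,120:260],(315,360),interpolation=2)]))
E
```

```text
[ 2.82 -1.3  -2.44 -0.25 -0.63  0.  ]
open t32.6 p [503.8 181.3 181.4] F [ 0.36  0.23 -0.76] M [-0.028  0.025 -0.009] w44.8
slope deg -0.13 mid z 123.2 n 185 urange -102..102
away t35.8 p [300.1 399.9 350. ] F [ 0.42 -0.66 -0.11] M [ 0.011 -0.001 -0.024] w45.1
slope deg 0.22 mid z 123.2 n 186 urange -102..101
slope deg 0.12 mid z 122.6 n 601 urange -98..101
```

View pics/c8.png

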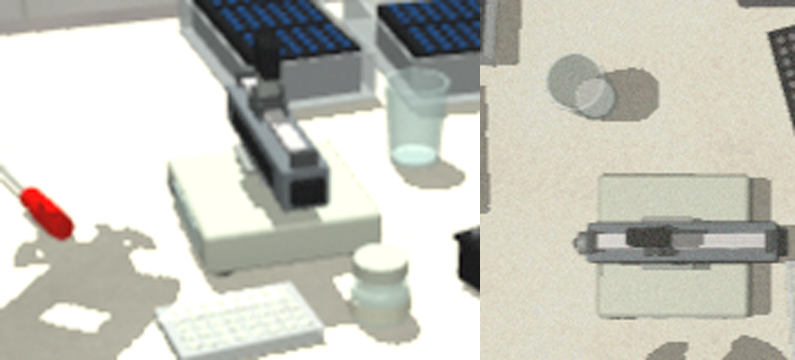

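The module lies level on the pan alone, with the handle upright and the bystanders undisturbed. Handing in.

```bash
python3 - <<'E'
from h import *
print(bot.finish_job()); 
E
```

```text
the job is handed in; nothing more can be done
None
```

The drive module is weighed, balanced and resting on the balance pan, and the job was handed in at about 36 s of the 72 s allowed. `finish_job` reports no verdict, so success rests on my own checks.

- **Balancing:** Trial lifts of 6–8 mm tipped the module no more than about 4°. They gave a weight of about 7.8–7.9 N (0.80 kg) and a balance point about +28 mm from the middle. I slid the carriage from +47 to +23, then to about +28 mm.
- **Lift and hold:** The module hung within 0.5° of level in every check. It was held with its underside about 54 mm above the pan, then carried over and set down with about 7 N of press.
- **Last checks:** After release, both cameras show the module level within about 0.25°. Its top is at about 123 mm, so its middle is about 22 mm above the pan. The gripper is clear, and the bystanders in the final close views look undisturbed by eye; I didn't measure their positions.
- **What went wrong on the way:** My first attempt to slide the handle dragged the whole module about 26 mm along the bench, because it wasn't fully set down. I fixed that by pressing lightly before sliding, and nothing else was touched.

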